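Set the red-lidded coffee out for collection

TASK

Pick up the takeaway cup with the red lid and set it down gently, upright, in the middle of the free round black mat with the orange ring. It is a thin paper cup that is crushed by a grip of more than about 30 N, so hold it lightly, do not drop it or press it down hard, and keep it upright; leave the cups with the black and the white lid where they are.

Things in the scene. Friction and masses are not known exactly. Their poses are not given: they have to be found in the camera images.
- red_lid_cup: The cup to serve: closed navy paper cup with a red lid, 80 to 160 g, on the counter (z = 0). Origin: centre of its underside, z up. Round, 70 mm tall, base 46 mm across; from 12 to 50 mm up a straight sleeve 56 mm across, the widest part: grip it there, from any side. Lid 54 mm across. A grip of 20 N holds it safely; over 30 N from each finger, or pressing down with over 50 N, crushes it.
- free_mat: The empty round mat, fixed to the counter: black rubber with an orange ring, 110 mm across and 6 mm thick; its top is level, with no rim. Origin: centre of its underside, on the counter.
- black_lid_cup: A cup of the same shape and size with a black lid, standing on the counter at least 120 mm to the left or right of the red-lidded one; not to be touched. Origin: centre of its underside.
- white_lid_cup: A cup of the same shape and size with a white lid, already standing on the other, identical mat, at least 110 mm to the left or right of the free mat's centre; not to be touched. Origin: centre of its underside.
Things that resemble listed ones, but are neither listed nor needed, are in the scene too. Leave any turquoise look-alike of the free_mat alone.

How it is judged:
By the outcome, as a careful person would: the job done as asked, in the order asked, and still so for the second after the job is handed in, with the robot touching nothing.
It also fails if it takes over 45 s, if anything falls off the work surface, if the arm or the gripper's body presses on something with over 40 N, if the wrist force passes 120 N, or if a joint passes its speed limit or range.

ROBOT

A 6-joint arm with a two-finger parallel gripper is mounted at the origin on the work surface. World frame = base frame: x ahead of the robot, y to its left, z up, the work surface at z = 0. Lengths are in m, angles in rad, forces in N, time in s.
With the tool pointing down it reaches from about 0.35 to 0.775 m from the base axis. Payload 7.3 kg.
Tool frame: the origin (TCP) lies on the centre line of the jaws, within the pads' length; the fingertips stand 8 mm ahead of it and the grasp point (between the pads) lies 11 mm behind it; x points along the fingers, y is the direction in which the jaws open and shut, and the axes are right-handed (so a half turn about x gives the same grasp; the last joint's range is limited). The gripper opens to 92 mm and grips with 3 to 60 N. Pads are 19 mm wide; open, the fingers measure 130 mm over their backs; the gripper's body (75 mm by 190 mm) begins 47 mm behind the grasp point.
Start: joints at [1.079, 0.342, 1.524, -0, 1.275, -0.146], TCP at [0.178, 0.494, 0.235] pointing down, gripper open.
Joint ranges: [-2.53, 2.53], [-0.77, 2.02], [0.04, 2.7], [-1, 4.14], [0.28, 2.66], [-3.11, 3.11]. Speed limits (rad/s): [2.57, 2.57, 3.14, 3.14, 3.14, 3.14].

INTERFACE

Orientations are given as a rotation vector (axis times angle).
In Python, from station import * gives the robot as it stands.
- The arm moves only by the shell command python3 -m inch 'ROWS' [FORCE]. ROWS is a JSON object of lists of equal length, an entry for each row: "travel": the shift along the tool's x, y, z in m, a list of three; "turn": the turn, a rotation vector about the tool's x, y, z in rad, a list of three; "jaw": the closure, from -1 (fully open) to 1 (shut). In form: {"travel": [[tx, ty, tz], ...], "turn": [[ax, ay, az], ...], "jaw": [jaw, ...]}. A call has 1 to 20 rows; each row shifts and turns the commanded pose from where the row before left it, along the tool's axes as they then stand; what a row does not reach is not made up. A row lasts 1/12 s, in which the tool goes at most 41.7 mm and 7.16 degrees, less where a joint would pass 70% of its speed; a pose out of reach is approached as far as the arm can. A call is refused whole if a number of a shift passes 0.0417 or a number of a turn 0.125, either way. A call with a gripper value outside its range is refused whole. The fingers move at their own pace and stop on an object; FORCE is the grip in N (left out, the last holds). Time passes only in rows, so rows that do not move let the fingers close. It gives the time, the measured TCP pose, the force and the opening at its end, in the units of the state.
- get_state(): the state, without advancing time (a new reading comes with each control period).
- snapshot(name): name is "scene" or "top"; returns the picture (400x640x3 uint8, red, green, blue); there is no depth.
- calibration(name): a dict with "fovy" (degrees; the focal length in pixels is half the picture's height over the tangent of half this angle, whatever the lens; pixels are square), "cx", "cy" (the principal point, pixels), "k1" (the pictures are not rectified: a ray, as slopes to the right and down, at radius r is drawn at 1 + k1 r^2 times it, then the intrinsics apply), "extrinsics" (4x4, takes a point from camera to world coordinates). Camera axes: x right, y up, looking along -z (the intrinsics and any distortion apply to the point x, -y, -z); pixel columns grow to the right and rows downward; lengths in m; the calibration is good to about 2 mm. A picture is of the moment at which its call begins. calibration takes no time and is no camera call.
- hand_in(): hands the job in, once; it reports no verdict.
Trained networks look in the newest picture that a camera, given by its name, has taken for a name from the list of things; names that differ only in an ending like _2 or _b are one class to them, and where a whole thing is asked for, a point or a joint stands for the part that bears it (a point fixed in the world has none). Each returns a list of dicts, best first, with "confidence" (0 to 1); they miss things now and then, are a little off and sometimes report something else, mostly with a low value. They report only what shows in the picture. A call takes as long as a camera call. They do not tell look-alikes from the thing itself.
- search_frame(camera, name): "xyz" ([x, y, z] in m, in world coordinates, good to about 4 mm: the middle of the surface that is visible of it).
- cut_out(camera, name): "pixels" (400x640 bool, what is visible of it).
- landmark_of(camera, name): "xyz" ([x, y, z] in m, in world coordinates, good to about 4 mm: a listed point, or the origin of a listed thing).
The state is a dict: "time_s": time; "joint_positions": joint angles; "dq": joint speeds; "tau": joint torques, N m; "eef_pos": TCP position; "tcp_rot": TCP orientation; "ft_force": force on the tool from outside, world axes, zero at the start; "ft_torque": the same for the moment, N m; "width": finger opening in m.
Only numpy, scipy, OpenCV 4.12 (cv2) and the standard library are available. Lean on these libraries where they do the work, as an engineer would, in place of code of your own. Each camera call takes 0.05 s, during which the arm holds its last target.

## Working session

There is one attempt and no reset: what is moved stays moved. The work goes in short steps, Python scripts to look and compute and a shell command to move; the robot and the scene stay as the last step left them, time stands still between calls to the robot, and variables do not carry over. Pictures are saved under pics/ and viewed, and the job is handed in when it is done.

```bash
mkdir -p pics
python3 - <<'E'
from station import *
import cv2,numpy as np
s=get_state();print({k:np.round(v,3).tolist() for k,v in s.items()})
for c in("scene","top"):
    im=snapshot(c);cv2.imwrite(f"pics/{c}0.png",im[:,:,::-1])
    print(c,np.round(np.array(calibration(c)["extrinsics"]),3).tolist())
    for n in("red_lid_cup","free_mat","black_lid_cup","white_lid_cup"):
        for f in(landmark_of,):
            print(c,n,[(np.round(d["xyz"],3).tolist(),round(d["confidence"],2)) for d in f(c,n)])
E
```

```text
{'time_s': 0.0, 'joint_positions': [1.079, 0.343, 1.525, -0.0, 1.275, -0.146], 'dq': [0.001, -0.0, -0.002, -0.001, -0.0, -0.0], 'tau': [0.001, -43.124, -24.422, 0.072, 0.056, -0.0], 'eef_pos': [0.178, 0.494, 0.234], 'tcp_rot': [0.27, 1.554, -0.272], 'ft_force': [-0.151, -0.048, 0.102], 'ft_torque': [0.011, -0.041, 0.018], 'width': 0.092}
scene [[0.519, -0.644, 0.561, 1.139], [0.855, 0.394, -0.339, -0.406], [-0.003, 0.656, 0.755, 0.887], [0.0, 0.0, 0.0, 1.0]]
scene red_lid_cup [([0.459, 0.075, 0.003], 0.92), ([0.522, 0.306, -0.0], 0.27)]
scene free_mat [([0.39, -0.266, -0.001], 0.97), ([0.539, -0.292, 0.0], 0.8)]
scene black_lid_cup [([0.519, 0.308, -0.001], 0.85)]
scene white_lid_cup [([0.484, -0.074, 0.005], 0.91)]
top [[0.157, 0.963, -0.217, 0.313], [-0.988, 0.153, -0.035, -0.031], [-0.0, 0.22, 0.976, 0.906], [0.0, 0.0, 0.0, 1.0]]
top red_lid_cup [([0.458, 0.073, 0.002], 0.77)]
top free_mat [([0.39, -0.265, -0.005], 0.92), ([0.539, -0.293, 0.001], 0.71)]
top black_lid_cup [([0.517, 0.312, -0.0], 0.76)]
top white_lid_cup [([0.492, -0.077, 0.006], 0.74)]
```

View pics/scene0.png

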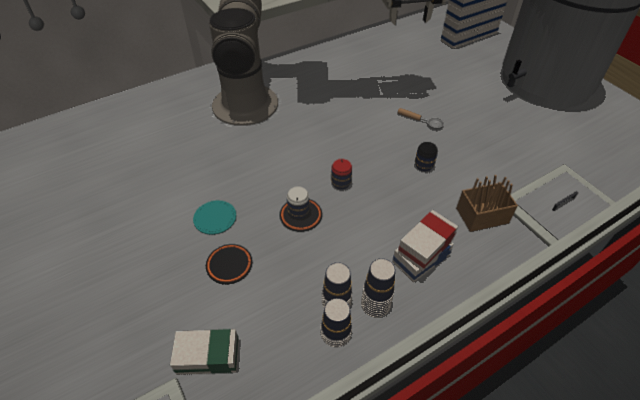

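View pics/top0.png

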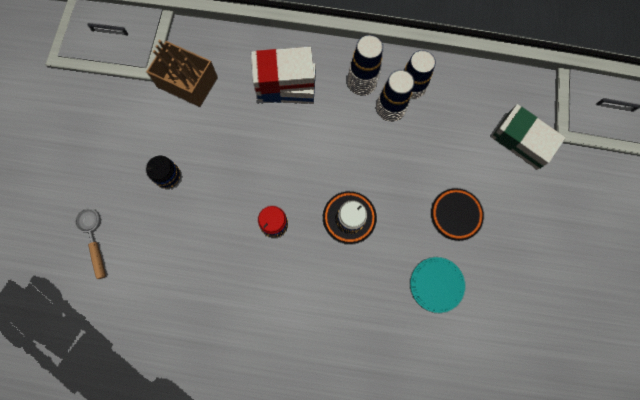

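Mat candidates: the turquoise disc (scene 214,217; top 437,285), the black mat with the orange ring holding the white-lid cup (top 350,217), and the empty black mat with the orange ring (scene 229,263; top 458,214). The last one fits: it is black and ringed, and nothing stands on it. The red lid is at scene 342,173 / top 272,221. The black lid is at top 162,172. I'll confirm with an enlarged crop and measure.

```bash
cat > h.py <<'E'
from station import *
import cv2,numpy as np
def ray(c,uv):
    k=calibration(c);f=200/np.tan(np.radians(k["fovy"])/2)
    K=np.array([[f,0,k["cx"]],[0,f,k["cy"]],[0,0,1.]])
    p=cv2.undistortPoints(np.array([[uv]],float),K,np.array([k["k1"],0,0,0,0.]))[0,0]
    E=np.array(k["extrinsics"]);return E[:3,3],E[:3,:3]@np.array([p[0],-p[1],-1])
def onz(c,uv,z):
    o,d=ray(c,uv);return o+d*(z-o[2])/d[2]
def red(im):
    h=cv2.cvtColor(im,cv2.COLOR_RGB2HSV);return ((h[...,0]<6)|(h[...,0]>174))&(h[...,1]>150)&(h[...,2]>60)
def orange(im):
    h=cv2.cvtColor(im,cv2.COLOR_RGB2HSV);return (h[...,0]>4)&(h[...,0]<18)&(h[...,1]>120)&(h[...,2]>70)
E
python3 - <<'E'
from h import *
W={"scene":((325,150,360,192),(200,238,260,290)),"top":((250,200,295,245),(425,182,490,245))}
tiles=[]
for c in W:
    im=snapshot(c)
    for (x0,y0,x1,y1),fn,z in zip(W[c],(red,orange),(.066,.006)):
        m=fn(im[y0:y1,x0:x1]).astype(np.uint8)
        p=cv2.findNonZero(m)
        h=cv2.convexHull(p)
        e=cv2.fitEllipse(h)
        uv=np.array(e[0])+[x0,y0]
        # map hull to world plane & circle
        w=np.array([onz(c,q[0]+[x0,y0],z)[:2] for q in h]);(cc,r)=cv2.minEnclosingCircle(w.astype(np.float32))
        print(c,fn.__name__,uv.round(1),onz(c,uv,z).round(4),"circ",np.round(cc,4),round(2*r,4),int(m.sum()))
        tiles.append(cv2.resize(im[y0-8:y1+8,x0-8:x1+8],(260,260),interpolation=cv2.INTER_CUBIC))
cv2.imwrite("pics/crop.png",np.vstack([np.hstack(tiles[:2]),np.hstack(tiles[2:])])[:,:,::-1])
E
```

```text
scene red [341.5 167. ] [0.4628 0.0713 0.066 ] circ [0.4619 0.0717] 0.0569 231
scene orange [228.4 263. ] [ 0.5406 -0.2915  0.006 ] circ [ 0.5393 -0.2906] 0.1024 313
top red [271.6 219.6] [0.4542 0.0718 0.066 ] circ [0.4543 0.0717] 0.0536 604
top orange [457.4 213.7] [ 0.5356 -0.2927  0.006 ] circ [ 0.5362 -0.2929] 0.1027 459
```

View pics/crop.png

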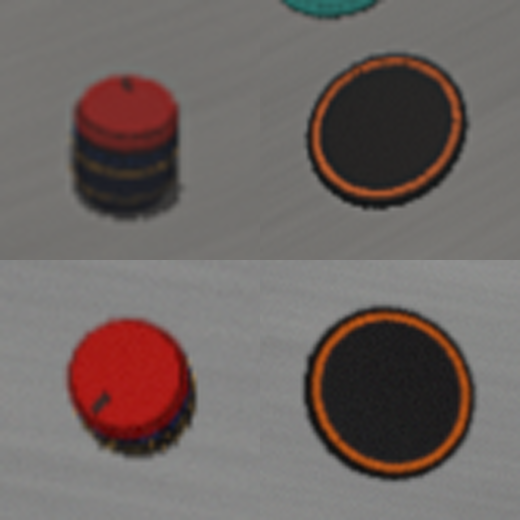

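```bash
cat > p.py <<'E'
from h import *
from scipy.spatial.transform import Rotation as Rn
import sys
def rel(t,yawdir=(1,0)):
    s=get_state();R=Rn.from_rotvec(s["tcp_rot"]).as_matrix();p=np.array(s["eef_pos"])
    print("pos",p.round(4),"rot axes\n",R.round(3),"w",round(s["width"],4),"ft",np.round(s["ft_force"],2),"t",s["time_s"],"q6",np.round(s["joint_positions"],2))
    for sg in(1,-1):
        y=np.array([*yawdir,0.])*sg;x=np.array([0,0,-1.]);T=np.c_[x,y,np.cross(x,y)]
        print("turn",(Rn.from_matrix(R.T@T)).as_rotvec().round(4),"then travel",(T.T@(np.array(t)-p)).round(4))
    print("travel cur axes",(R.T@(np.array(t)-p)).round(4))
if __name__=="__main__": rel(eval(sys.argv[1]))
E
python3 p.py "[.458,.0725,.235]"
```

```text
pos [0.178  0.4939 0.2347] rot axes
 [[ 0.     0.339  0.941]
 [ 0.     0.941 -0.339]
 [-1.     0.     0.   ]] w 0.0915 ft [-0.06  0.3   0.25] t 0.6 q6 [ 1.08  0.34  1.52 -0.    1.28 -0.15]
turn [ 1.225e+00 -0.000e+00 -1.000e-04] then travel [-3.000e-04  2.800e-01  4.214e-01]
turn [-1.9166e+00  1.0000e-04 -0.0000e+00] then travel [-3.000e-04 -2.800e-01 -4.214e-01]
travel cur axes [-3.000e-04 -3.016e-01  4.063e-01]
```

```bash
python3 -m inch '{"travel":[[0,0,0],[0,0,0],[0,0,0],[0,0,0],[0,0,0],[0,0,0],[0,0,0],[0,0,0],[0,0,0],[0,0,0]],"turn":[[0.1225,0,0],[0.1225,0,0],[0.1225,0,0],[0.1225,0,0],[0.1225,0,0],[0.1225,0,0],[0.1225,0,0],[0.1225,0,0],[0.1225,0,0],[0.1225,0,0]],"jaw":[-1,-1,-1,-1,-1,-1,-1,-1,-1,-1]}' 18
python3 -m inch '{"travel":[[0,0.02,0.0301],[0,0.02,0.0301],[0,0.02,0.0301],[0,0.02,0.0301],[0,0.02,0.0301],[0,0.02,0.0301],[0,0.02,0.0301],[0,0.02,0.0301],[0,0.02,0.0301],[0,0.02,0.0301],[0,0.02,0.0301],[0,0.02,0.0301],[0,0.02,0.0301],[0,0.02,0.0301],[0,0,0],[0,0,0]],"turn":[[0,0,0],[0,0,0],[0,0,0],[0,0,0],[0,0,0],[0,0,0],[0,0,0],[0,0,0],[0,0,0],[0,0,0],[0,0,0],[0,0,0],[0,0,0],[0,0,0],[0,0,0],[0,0,0]],"jaw":[-1,-1,-1,-1,-1,-1,-1,-1,-1,-1,-1,-1,-1,-1,-1,-1]}'
python3 p.py "[.458,.0725,.024]"
```

```text
time_s: 1.43
eef_pos: [0.1779, 0.4939, 0.2348]
tcp_rot: [1.214, 1.206, -1.214]
ft_force: [-0.0, 0.2, 0.7]
width: 0.0921
time_s: 2.77
eef_pos: [0.4585, 0.0712, 0.2345]
tcp_rot: [1.212, 1.208, -1.212]
ft_force: [-0.6, 0.5, -0.2]
width: 0.092
pos [0.4585 0.0712 0.2345] rot axes
 [[-0.     1.    -0.004]
 [ 0.    -0.004 -1.   ]
 [-1.    -0.    -0.   ]] w 0.092 ft [-0.61  0.54 -0.24] t 2.7667 q6 [-0.01  0.23  1.68  0.    1.23 -0.01]
turn [-0.0036 -0.0002  0.0003] then travel [ 0.2105 -0.0005 -0.0013]
turn [3.138e+00 5.000e-04 3.000e-04] then travel [0.2105 0.0005 0.0013]
travel cur axes [ 0.2105 -0.0005 -0.0013]
```

```bash
python3 -m inch '{"travel":[[0.026,-0.0005,-0.0013],[0.026,0,0],[0.026,0,0],[0.026,0,0],[0.026,0,0],[0.026,0,0],[0.026,0,0],[0.007,0,0],[0.007,0,0],[0.007,0,0],[0.007,0,0],[0,0,0]],"turn":[[0,0,0],[0,0,0],[0,0,0],[0,0,0],[0,0,0],[0,0,0],[0,0,0],[0,0,0],[0,0,0],[0,0,0],[0,0,0],[0,0,0]],"jaw":[-1,-1,-1,-1,-1,-1,-1,-1,-1,-1,-1,-1]}' 20
python3 - <<'E'
from h import *
a=np.hstack([cv2.resize(snapshot("scene")[90:250,260:420],(400,400)),cv2.resize(snapshot("top")[140:300,190:350],(400,400))])
cv2.imwrite("pics/desc.png",a[:,:,::-1])
E
```

```text
time_s: 3.77
eef_pos: [0.4574, 0.0741, 0.0245]
tcp_rot: [1.209, 1.209, -1.209]
ft_force: [1.2, -0.5, -0.7]
width: 0.0917
```

View pics/desc.png

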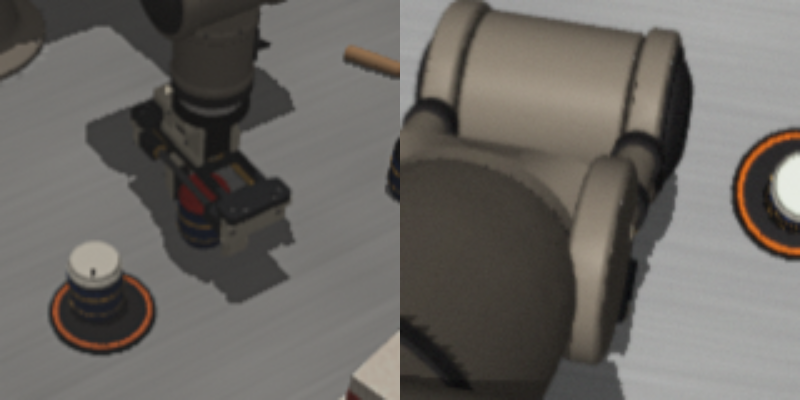

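The cup sits between the open fingers (left crop, around 200,215), and the white-lid cup is clear. Closing gently.

```bash
python3 -m inch '{"travel":[[0,0,0.0015],[0,0,0],[0,0,0],[0,0,0],[0,0,0],[0,0,0],[0,0,0],[0,0,0],[0,0,0],[0,0,0]],"turn":[[0,0,0],[0,0,0],[0,0,0],[0,0,0],[0,0,0],[0,0,0],[0,0,0],[0,0,0],[0,0,0],[0,0,0]],"jaw":[-0.6,-0.4,-0.2,0,0.2,0.3,0.4,0.5,0.5,0.5]}' 20
python3 p.py "[.538,-.292,.15]"
```

```text
time_s: 4.7
eef_pos: [0.4575, 0.0723, 0.0248]
tcp_rot: [1.209, 1.209, -1.209]
ft_force: [-0.4, -0.1, 2.9]
width: 0.0558
pos [0.4575 0.0723 0.0248] rot axes
 [[ 0.  1.  0.]
 [ 0.  0. -1.]
 [-1.  0. -0.]] w 0.0558 ft [-0.39 -0.12  2.93] t 4.7 q6 [-0.01  0.53  1.94  0.    0.68 -0.01]
turn [ 0.     -0.0001 -0.0001] then travel [-0.1252  0.0805  0.3643]
turn [-3.1416e+00  1.0000e-04 -1.0000e-04] then travel [-0.1252 -0.0805 -0.3643]
travel cur axes [-0.1252  0.0806  0.3643]
```

```bash
python3 -m inch '{"travel":[[-0.004,0,0],[-0.006,0,0],[-0.01,0,0],[-0.015,0,0],[-0.018,0,0],[-0.018,0,0],[-0.018,0,0],[-0.018,0,0],[-0.012,0,0],[-0.006,0,0],[0,0,0],[0,0,0]],"turn":[[0,0,0],[0,0,0],[0,0,0],[0,0,0],[0,0,0],[0,0,0],[0,0,0],[0,0,0],[0,0,0],[0,0,0],[0,0,0],[0,0,0]],"jaw":[0.5,0.5,0.5,0.5,0.5,0.5,0.5,0.5,0.5,0.5,0.5,0.5]}' 20
python3 p.py "[.538,-.292,.15]"
python3 - <<'E'
from h import *
cv2.imwrite("pics/lift.png",snapshot("scene")[:,:,::-1])
E
```

```text
time_s: 5.7
eef_pos: [0.4572, 0.0724, 0.1496]
tcp_rot: [1.209, 1.209, -1.209]
ft_force: [0.5, -0.1, -1.2]
width: 0.0553
pos [0.4572 0.0724 0.1496] rot axes
 [[ 0.  1.  0.]
 [ 0.  0. -1.]
 [-1.  0. -0.]] w 0.0553 ft [ 0.52 -0.11 -1.24] t 5.7 q6 [-0.01  0.32  1.81  0.    1.   -0.01]
turn [ 0.     -0.0001 -0.    ] then travel [-0.0004  0.0808  0.3644]
turn [-3.1416e+00  1.0000e-04 -1.0000e-04] then travel [-0.0004 -0.0808 -0.3644]
travel cur axes [-0.0004  0.0808  0.3644]
```

View pics/lift.png

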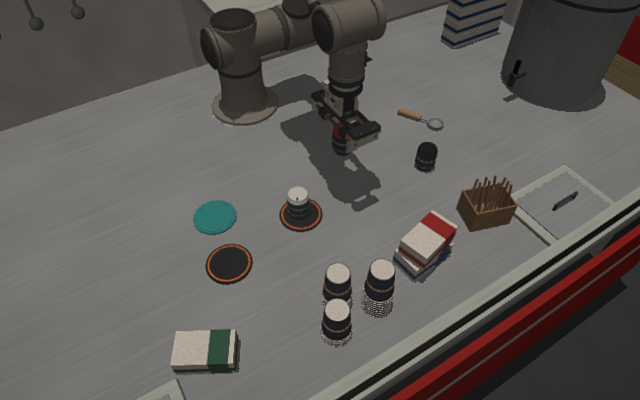

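```bash
python3 -m inch '{"travel":[[0,0.0013,0.006],[0,0.0027,0.012],[0,0.004,0.018],[0,0.0052,0.0235],[0,0.0052,0.0235],[0,0.0052,0.0235],[0,0.0052,0.0235],[0,0.0052,0.0235],[0,0.0052,0.0235],[0,0.0052,0.0235],[0,0.0052,0.0235],[0,0.0052,0.0235],[0,0.0052,0.0235],[0,0.0052,0.0235],[0,0.0052,0.0235],[0,0.0044,0.02],[0,0.0032,0.0144],[0,0.0018,0.008],[0,0.001,0.004],[0,0,0]],"turn":[[0,0,0],[0,0,0],[0,0,0],[0,0,0],[0,0,0],[0,0,0],[0,0,0],[0,0,0],[0,0,0],[0,0,0],[0,0,0],[0,0,0],[0,0,0],[0,0,0],[0,0,0],[0,0,0],[0,0,0],[0,0,0],[0,0,0],[0,0,0]],"jaw":[0.5,0.5,0.5,0.5,0.5,0.5,0.5,0.5,0.5,0.5,0.5,0.5,0.5,0.5,0.5,0.5,0.5,0.5,0.5,0.5]}' 20
python3 -m inch '{"travel":[[0,0,0],[0,0,0]],"turn":[[0,0,0],[0,0,0]],"jaw":[0.5,0.5]}'
python3 p.py "[.538,-.292,.0308]"
python3 - <<'E'
from h import *
a=np.hstack([cv2.resize(snapshot("scene")[150:310,160:320],(400,400)),cv2.resize(snapshot("top")[140:300,380:540],(400,400))])
cv2.imwrite("pics/over.png",a[:,:,::-1])
E
```

```text
time_s: 7.42
eef_pos: [0.5379, -0.2925, 0.1489]
tcp_rot: [1.21, 1.21, -1.21]
ft_force: [-0.2, 0.2, -1.8]
width: 0.0557
time_s: 7.58
eef_pos: [0.5381, -0.2911, 0.1496]
tcp_rot: [1.209, 1.21, -1.209]
ft_force: [-0.2, 0.9, -1.7]
width: 0.0552
pos [ 0.5381 -0.2911  0.1496] rot axes
 [[-0.     1.     0.001]
 [ 0.001  0.001 -1.   ]
 [-1.    -0.    -0.001]] w 0.0552 ft [-0.23  0.93 -1.66] t 7.5833 q6 [-0.62  0.57  1.39  0.    1.18 -0.62]
turn [ 0.0008 -0.0007  0.0004] then travel [ 1.188e-01 -1.000e-04  9.000e-04]
turn [-3.1408e+00 -7.0000e-04 -1.1000e-03] then travel [ 1.188e-01  1.000e-04 -9.000e-04]
travel cur axes [ 1.188e-01 -1.000e-04  1.000e-03]
```

View pics/over.png

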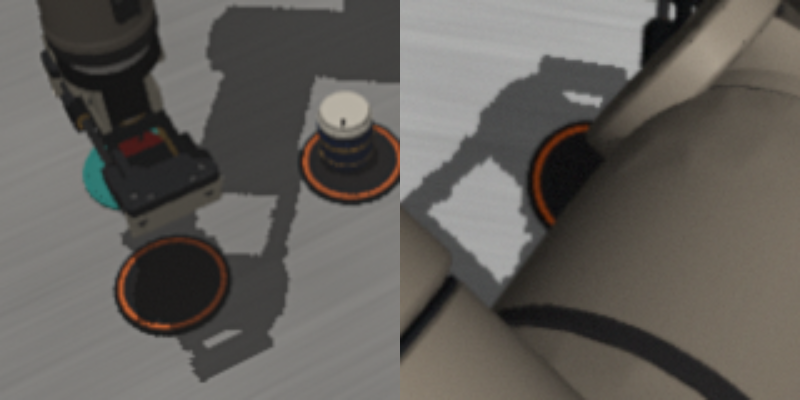

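The cup is still held above the empty ringed mat (left crop, 172,283). I'll lower it fast to about 10 mm above, then slowly.

```bash
python3 -m inch '{"travel":[[0.008,0,0.0005],[0.014,0,0],[0.018,0,0],[0.02,0,0],[0.018,0,0],[0.014,0,0],[0.009,0,0],[0.005,0,0],[0.003,0,0],[0.002,0,0],[0.002,0,0],[0.002,0,0],[0,0,0],[0,0,0]],"turn":[[0,0,0],[0,0,0],[0,0,0],[0,0,0],[0,0,0],[0,0,0],[0,0,0],[0,0,0],[0,0,0],[0,0,0],[0,0,0],[0,0,0],[0,0,0],[0,0,0]],"jaw":[0.5,0.5,0.5,0.5,0.5,0.5,0.5,0.5,0.5,0.5,0.5,0.5,0.5,0.5]}' 20
python3 p.py "[.538,-.292,.0308]"
```

```text
time_s: 8.85
eef_pos: [0.5384, -0.2926, 0.035]
tcp_rot: [1.209, 1.209, -1.209]
ft_force: [-0.1, 0.6, -1.5]
width: 0.0559
pos [ 0.5384 -0.2926  0.035 ] rot axes
 [[ 0.001  1.    -0.   ]
 [-0.    -0.    -1.   ]
 [-1.     0.001  0.   ]] w 0.0559 ft [-0.07  0.57 -1.46] t 8.85 q6 [-0.62  0.71  1.5   0.    0.94 -0.62]
turn [-0.      0.0002 -0.0005] then travel [ 0.0042 -0.0004 -0.0006]
turn [ 3.1416e+00 -8.0000e-04 -4.0000e-04] then travel [0.0042 0.0004 0.0006]
travel cur axes [ 0.0042 -0.0004 -0.0006]
```

```bash
python3 -m inch '{"travel":[[0.001,0,0],[0.001,0,0],[0.0007,0,0],[0.0005,0,0],[0.0005,0,0],[0,0,0],[0,0,0]],"turn":[[0,0,0],[0,0,0],[0,0,0],[0,0,0],[0,0,0],[0,0,0],[0,0,0]],"jaw":[0.5,0.5,0.5,0.5,0.5,0.5,0.5]}' 20
python3 -m inch '{"travel":[[0.0005,0,0],[0,0,0]],"turn":[[0,0,0],[0,0,0]],"jaw":[0.5,0.5]}' 20
```

```text
time_s: 9.43
eef_pos: [0.5382, -0.2925, 0.031]
tcp_rot: [1.209, 1.209, -1.209]
ft_force: [-0.5, -0.4, -1.2]
width: 0.0559
time_s: 9.6
eef_pos: [0.5383, -0.2926, 0.0308]
tcp_rot: [1.209, 1.209, -1.209]
ft_force: [-0.6, 1.2, 2.2]
width: 0.0556
```

```bash
python3 -m inch '{"travel":[[0.0003,0,0],[0,0,0]],"turn":[[0,0,0],[0,0,0]],"jaw":[0.5,0.5]}' 20
```

```text
time_s: 9.77
eef_pos: [0.5383, -0.2926, 0.0308]
tcp_rot: [1.209, 1.209, -1.209]
ft_force: [-1.1, 1.0, 4.3]
width: 0.0559
```

Contact is clear: vertical force went from −1.3 N (the cup's weight) to +4.3 N. Releasing slowly.

```bash
python3 -m inch '{"travel":[[0,0,0],[0,0,0],[0,0,0],[0,0,0],[0,0,0],[0,0,0],[0,0,0],[0,0,0],[0,0,0],[0,0,0],[0,0,0],[0,0,0]],"turn":[[0,0,0],[0,0,0],[0,0,0],[0,0,0],[0,0,0],[0,0,0],[0,0,0],[0,0,0],[0,0,0],[0,0,0],[0,0,0],[0,0,0]],"jaw":[0.1,-0.1,-0.2,-0.25,-0.3,-0.4,-0.6,-0.8,-1,-1,-1,-1]}'
python3 -m inch '{"travel":[[-0.005,0,0],[-0.01,0,0],[-0.015,0,0],[-0.02,0,0],[-0.025,0,0],[-0.03,0,0],[-0.03,0,0],[-0.025,0,0],[-0.02,0,0],[-0.01,0,0],[0,0,0],[0,0,0]],"turn":[[0,0,0],[0,0,0],[0,0,0],[0,0,0],[0,0,0],[0,0,0],[0,0,0],[0,0,0],[0,0,0],[0,0,0],[0,0,0],[0,0,0]],"jaw":[-1,-1,-1,-1,-1,-1,-1,-1,-1,-1,-1,-1]}'
python3 -m inch '{"travel":[[0,-0.015,-0.015],[0,-0.02,-0.03],[0,-0.02,-0.03],[0,-0.02,-0.03],[0,-0.02,-0.03],[0,-0.02,-0.03],[0,-0.01,-0.03],[0,0,-0.03],[0,0,-0.03],[0,0,-0.03],[0,0,-0.03],[0,0,-0.015],[0,0,0],[0,0,0]],"turn":[[0,0,0],[0,0,0],[0,0,0],[0,0,0],[0,0,0],[0,0,0],[0,0,0],[0,0,0],[0,0,0],[0,0,0],[0,0,0],[0,0,0],[0,0,0],[0,0,0]],"jaw":[-1,-1,-1,-1,-1,-1,-1,-1,-1,-1,-1,-1,-1,-1]}'
python3 - <<'E'
from h import *
a=snapshot("scene");b=snapshot("top")
cv2.imwrite("pics/end.png",np.hstack([cv2.resize(a[130:330,150:350],(400,400)),cv2.resize(b[110:310,330:530],(400,400))])[:,:,::-1])
for c in("scene","top"):
    for n in("red_lid_cup","free_mat","black_lid_cup","white_lid_cup"):
        print(c,n,[(np.round(d["xyz"],3).tolist(),round(d["confidence"],2)) for d in landmark_of(c,n)])
E
```

```text
time_s: 10.77
eef_pos: [0.5382, -0.2925, 0.0302]
tcp_rot: [1.209, 1.209, -1.209]
ft_force: [0.1, 0.5, -1.1]
width: 0.0916
time_s: 11.77
eef_pos: [0.5381, -0.2925, 0.2202]
tcp_rot: [1.209, 1.209, -1.209]
ft_force: [0.7, -0.5, -0.4]
width: 0.0919
time_s: 12.93
eef_pos: [0.4124, 0.0379, 0.219]
tcp_rot: [1.206, 1.212, -1.21]
ft_force: [0.6, -0.2, -0.2]
width: 0.0914
scene red_lid_cup [([0.541, -0.292, 0.006], 0.61)]
scene free_mat [([0.539, -0.291, 0.002], 0.81), ([0.389, -0.269, 0.002], 0.61)]
scene black_lid_cup [([0.521, 0.31, -0.002], 0.74)]
scene white_lid_cup [([0.487, -0.077, 0.005], 0.86)]
top red_lid_cup [([0.534, -0.294, 0.005], 0.63), ([0.536, -0.294, 0.003], 0.17)]
top free_mat [([0.388, -0.264, -0.002], 0.86), ([0.54, -0.291, 0.002], 0.83)]
top black_lid_cup [([0.521, 0.312, -0.004], 0.68)]
top white_lid_cup [([0.488, -0.076, 0.007], 0.56)]
```

View pics/end.png

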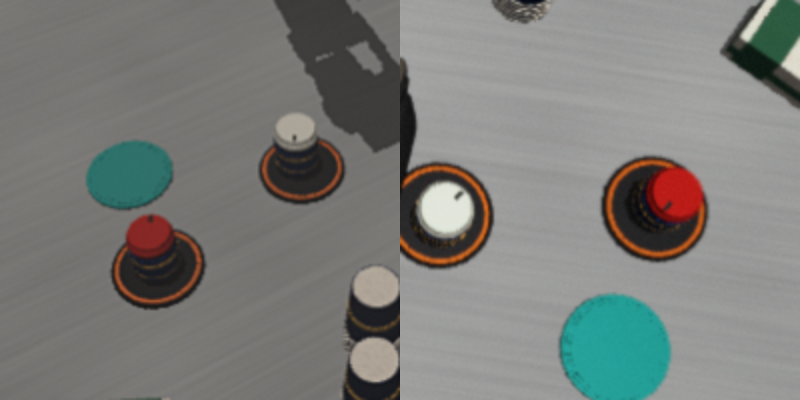

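The red-lid cup stands upright in the middle of the ringed mat (left crop 158,265; right crop 655,208). The white-lid cup has not moved and the gripper is well clear.

```bash
python3 -c "
from station import *
print(hand_in())"
```

```text
the job is handed in; nothing more can be done
None
```

I picked up the red-lid cup with the grip set at 20 N, lifted it over the white-lid cup and set it down on the empty black mat with the orange ring. I then let go slowly, backed the arm off to z ≈ 0.22 m and handed the job in at about 13.5 s.

- **Touch-down:** the vertical force at contact was about 4 N, well below the 50 N limit.
- **Position:** the final pictures show the cup upright. The networks put it at (0.541, −0.292) from the scene camera and (0.534, −0.294) from the top camera. The mat's centre is at about (0.538, −0.292), so it is centred to within about 4 mm, which is their accuracy.
- **Other cups:** the black-lid and white-lid cups show no movement beyond the networks' accuracy.
- **Disagreements:** the two cameras differed by up to 8 mm in x on the cup, so I used their mean. No check failed.

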